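Push a battery sled home under the hood of a charging dock

ROBOT

A 6-joint arm with a two-finger parallel gripper is mounted at the origin on the work surface. World frame = base frame: x ahead of the robot, y to its left, z up, the work surface at z = 0. Lengths are in m, angles in degrees, forces in N, time in s.
With the tool pointing down it reaches from about 0.35 to 0.875 m from the base axis. Payload 4.2 kg.
Tool frame: the origin (TCP) lies midway between the tips of the shut fingers; the grasp point (between the pads) lies 19 mm behind it; z points along the fingers, y is the direction in which the jaws open and shut (so a half turn about z gives the same grasp; the last joint's range is limited). The gripper opens to 87 mm and grips with 3 to 60 N. Pads are 19 mm wide; open, the fingers measure 117 mm over their backs; the gripper's body (75 mm by 190 mm) begins 51 mm behind the grasp point.
Start: joints at [14.817, 22.042, 0.453, 0, -68.411, -14.817], TCP at [0.625, 0, 0.223] pointing down, gripper open.
Joint ranges: [-179.83, 179.83], [-69.29, 118.12], [-61.27, 80.66], [-181.25, 117.63], [-171.15, -9.14], [-177.46, 177.46]. Speed limits (degrees/s): [159.86, 159.86, 180, 180, 180, 180].

INTERFACE

Orientations are given as a 3x3 rotation matrix whose columns are the frame's x, y, z axes.
In Python, from station import r gives the robot as it stands.
- The arm moves only by the tool servo_tool, never from a script. Its arguments are lists of equal length, an entry for each row: "slide": the shift along the world's x, y, z in units of 60 mm (1.0 is 60 mm), a list of three; "twist": the turn, a rotation vector about the world's x, y, z in units of 6 degrees (1.0 is 6 degrees), a list of three; "gripper": the closure, from 0 (fully open) to 1 (shut). In form: {"slide": [[x, y, z], ...], "twist": [[wx, wy, wz], ...], "gripper": [gripper, ...]}. A call has 1 to 12 rows; each row shifts and turns the commanded pose from where the row before left it; what a row does not reach is not made up. A row lasts 1/8 s, in which the tool goes at most 62.5 mm and 10.7 degrees, less where a joint would pass 70% of its speed; a pose out of reach is approached as far as the arm can. A call is refused whole if a number of a shift passes 1 or a number of a turn 1, either way. A call with a gripper value outside its range is refused whole. The fingers move at their own pace and stop on an object; the grip force is fixed at half the most. Time passes only in rows, so rows that do not move let the fingers close. It gives the time, the measured TCP pose, the force and the opening at its end, in the units of the state.
- r.sense(): the state, without advancing time (a new reading comes with each control period).
- r.capture(name): name is "scene" or "side" or "wrist"; returns a dict with "image" (400x640x3 uint8, blue, green, red), "intrinsics" (3x3 intrinsics, pixels), "R" (3x3) and "t" (3): a world point X has camera coordinates R X + t. Camera axes: x right, y down, z forward; pixel columns grow to the right and rows downward; lengths in m; the calibration is good to about 2 mm. A picture is of the moment at which its call begins. There is no depth.
- r.finish_job(): hands the job in, once; it reports no verdict.
The state is a dict: "time_s": time; "joints": joint angles; "joint_velocities": joint speeds; "effort": joint torques, N m; "tcp_pos": TCP position; "ee_rot": TCP orientation; "wrist_force": force on the tool from outside, world axes, zero at the start; "moment": the same for the moment, N m; "gripper_width": opening from 0.0 (shut) to 1.0 (fully open).
Only numpy, scipy, OpenCV 4.12 (cv2) and the standard library are available. Lean on these libraries where they do the work, as an engineer would, in place of code of your own. Each camera call takes 0.05 s, during which the arm holds its last target.

TASK

With the fingertips, push the battery sled along the bench, leading end first, in under the low hood of the plywood charging dock until it is fully home against the back of the dock. Keep the sled flat on the bench all the way: do not lift, carry or tip it, and push low so that its tail does not rise at the stop. Leave the spare pack, jar, screwdriver and wheel where they are.

Things in the scene. Friction and masses are not known exactly. Their poses are not given: they have to be found in the camera images.
- dock: Plywood charging dock screwed to the bench (fixed): a low bridge. Origin: bench level, centre of its mouth; +x is the way in, z up. Hood: x 0 to 92, 114 mm wide, underside 37 and top 43 mm above the bench; side cheeks' inner faces at y +-45 mm. Two 16 mm high guide boards flare out from the mouth to x -32 mm, there 123 mm apart inside. A grey box 46 mm high behind it ends at x 142 mm.
- dock_stop (a point): Point at the foot of the dock's back wall, bench level, in line with the middle of the mouth and 80 mm inside it (x 80 mm in the dock's frame). The wall fills the whole opening and stops the sled's leading end.
- sled_tail (a point): Middle of the sled's tail face, 60 mm behind its origin, 6 mm above the bench; this upright face, 84 mm wide and 12 mm high, is the place to push. 8 mm ahead of it stands the thin upright plate (6 mm thick, 84 mm wide, top 50 mm above the bench), which stays outside the hood. With the sled home the tail face is 40 mm outside the mouth.
- sled: Loose battery sled, 0.25 to 0.5 kg, flat on the bench before the mouth, off to one side and askew. Origin: centre of underside; +x points to the leading end, z up. Plywood base 120 x 84 x 12 mm; on it a fixed black pack 76 x 70 mm (x -20 to 56), top at 32 mm, 5 mm under the hood. Home: origin at x 20 mm, y 0 in the dock's frame, axes parallel. Pushed high up at the stop, its tail lifts.
- spare_pack: Spare black battery pack lying loose on the bench beside the dock (dock's +y side), 76 x 70 x 20 mm, to be left alone. Origin: centre of its underside.
- screw_jar: Small clear jar with a grey cap, 48 mm across, 55 mm high, loose beside the dock (dock's -y side), to be left alone. Origin: centre of its underside.
- screwdriver: Screwdriver lying loose on the bench, about 0.2 m long, across behind the grey box of the dock, about 0.2 m beyond the mouth, to be left alone. Origin: near its middle, on the bench; its x axis points to the blade.
- wheel: Rubber-tyred robot wheel lying flat on the bench (dock's +y side), 60 mm across, 22 mm thick, to be left alone. Origin: centre of its underside.
There are look-alikes about, which are no part of the job. Leave any blue or white look-alike of the sled alone.

How it is judged:
By the outcome, as a careful person would: the job done as asked, in the order asked, and still so for the second after the job is handed in, with the robot touching nothing.
It also fails if it takes over 72 s, if anything falls off the work surface, if the arm or the gripper's body presses on something with over 40 N, if the wrist force passes 120 N, or if a joint passes its speed limit or range.

## Working session

There is one attempt and no reset: what is moved stays moved. The work goes in short steps, Python scripts to look and compute and a tool call to move; the robot and the scene stay as the last step left them, time stands still between calls to the robot, and variables do not carry over. Pictures are saved under pics/ and viewed, and the job is handed in when it is done.

Besides the shell and the picture viewer there is one more tool, called as name(argument=value, ...) on one line, values as JSON. servo_tool: Moves the arm, as the interface text tells. Its arguments: {"type":"object","properties":{"slide":{"type":"array","items":{"type":"array","items":{"type":"number"}}},"twist":{"type":"array","items":{"type":"array","items":{"type":"number"}}},"gripper":{"type":"array","items":{"type":"number"}}},"required":["slide","twist","gripper"]}

```bash
mkdir -p pics; ls
python3 - <<'E'
from station import r
import cv2
for n in ("scene","side","wrist"):
    c=r.capture(n); cv2.imwrite(f"pics/{n}0.png",c["image"]); print(n,c["intrinsics"].tolist(),c["R"].round(4).tolist(),c["t"].round(4).tolist())
s=r.sense(); print(s["time_s"],s["tcp_pos"],s["ee_rot"],s["gripper_width"])
E
```

```text
pics
scene [[490.81685125917903, 0.0, 306.94535847343366], [0.0, 490.81685125917903, 195.45245236536948], [0.0, 0.0, 1.0]] [[0.865, 0.5018, 0.001], [0.2775, -0.4768, -0.8341], [-0.418, 0.7217, -0.5517]] [-0.5223, -0.0975, 1.5009]
side [[520.4784908762161, 0.0, 318.0350303461151], [0.0, 520.4784908762161, 199.65741268737685], [0.0, 0.0, 1.0]] [[-0.9266, -0.3759, 0.0057], [-0.2145, 0.5162, -0.8292], [0.3088, -0.7696, -0.559]] [0.5323, 0.1278, 1.1888]
wrist [[306.0203187221297, 0.0, 319.42431235302763], [0.0, 306.0203187221297, 197.80154677862004], [0.0, 0.0, 1.0]] [[-1.0, 0.0004, 0.0023], [0.001, 0.9626, 0.2708], [-0.0021, 0.2708, -0.9626]] [0.6244, -0.0329, 0.3904]
0.15 [6.24556102e-01 1.57954947e-05 2.21729436e-01] [[-1.43933787e-04 -9.99998620e-01 -1.65529325e-03]
 [-9.99999985e-01  1.44099302e-04 -9.98722944e-05]
 [ 1.00110683e-04  1.65527885e-03 -9.99998625e-01]] 1.00250697614007
```

View pics/scene0.png

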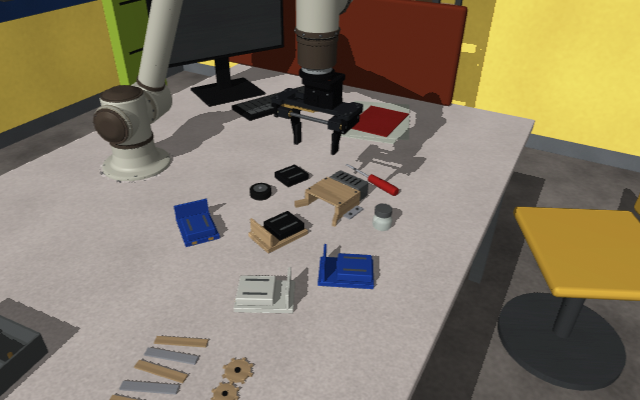

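View pics/side0.png

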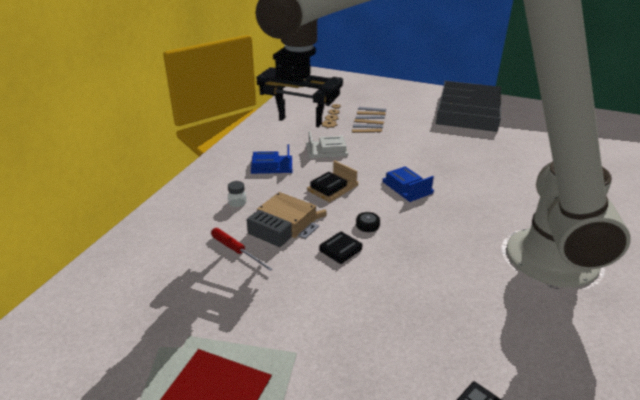

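View pics/wrist0.png

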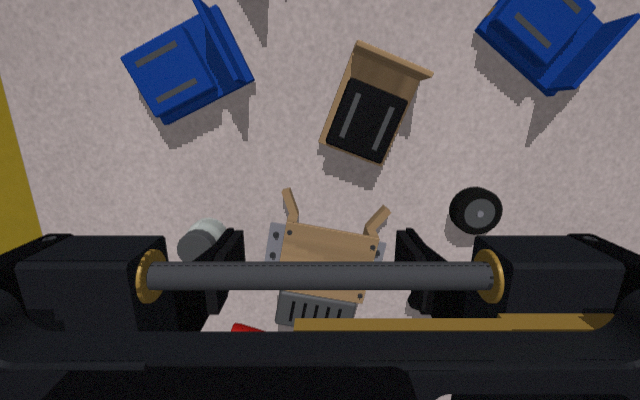

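The wrist view shows the plywood sled with its black pack at (370,105) and its tail plate at (395,60). The dock hood is at (330,245), with guide boards at (290,205) and (378,220). Possible mix-ups are the blue sleds at wrist (190,65) and (550,45), the white sled at scene (265,293), and the spare pack at scene (291,175). By the description I choose the plywood one. I'll check it in a close crop.

Run:
```python
import cv2
w=cv2.imread("pics/wrist0.png"); c=cv2.resize(w[30:330,250:450],None,fx=3,fy=3,interpolation=cv2.INTER_CUBIC)
cv2.imwrite("pics/c1.png",c[:500]); cv2.imwrite("pics/c2.png",c[440:])
s=cv2.imread("pics/scene0.png"); cv2.imwrite("pics/c3.png",cv2.resize(s[150:260,230:410],None,fx=4,fy=4,interpolation=cv2.INTER_CUBIC))
```

```text
(no output)
```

View pics/c1.png

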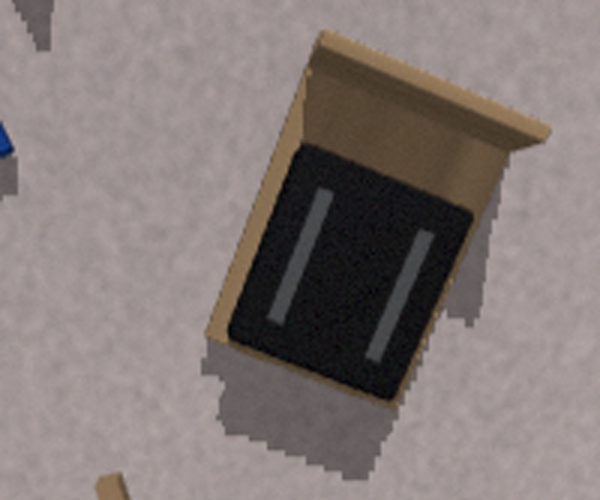

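View pics/c2.png

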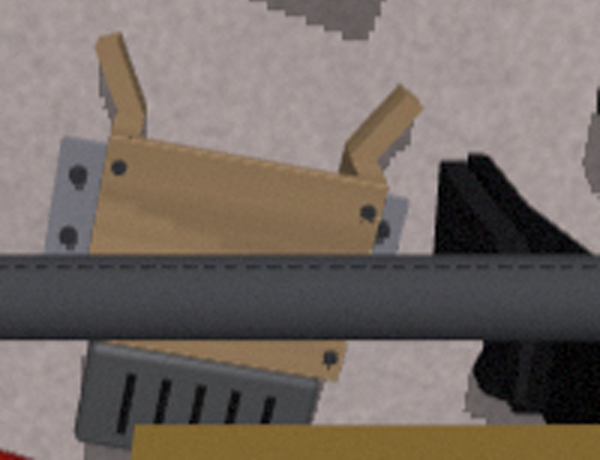

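View pics/c3.png

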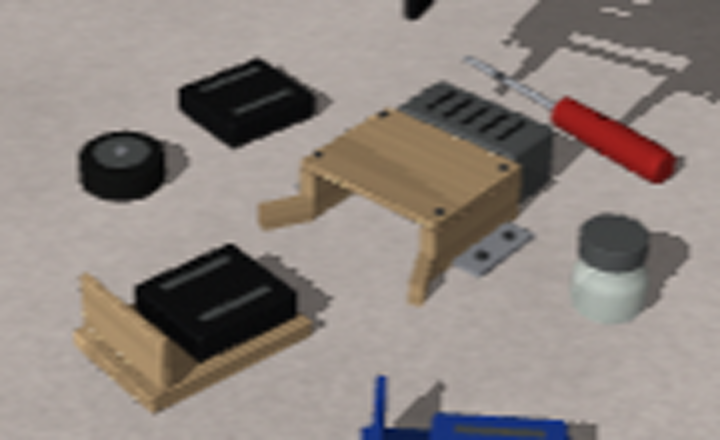

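```bash
cat > h.py <<'E'
import numpy as np,cv2
def ray(c,px,z):
    px=np.atleast_2d(np.asarray(px,float)); K,R,t=[np.asarray(c[k]) for k in("intrinsics","R","t")]
    d=(R.T@np.linalg.inv(K)@np.c_[px,np.ones(len(px))].T).T; o=-R.T@t
    return o+d*((z-o[2])/d[:,2])[:,None]
def proj(c,X):
    X=np.atleast_2d(X); p=(np.asarray(c["R"])@X.T).T+c["t"]; p=p@np.asarray(c["intrinsics"]).T; return p[:,:2]/p[:,2:]
def packpose(c,box):
    x0,y0,x1,y1=box; im=c["image"][y0:y1,x0:x1]; hsv=cv2.cvtColor(im,cv2.COLOR_BGR2HSV)
    m=((hsv[...,2]<55)).astype(np.uint8); m=cv2.morphologyEx(m,cv2.MORPH_OPEN,np.ones((3,3)))
    cs,_=cv2.findContours(m,0,2); k=max(cs,key=cv2.contourArea).reshape(-1,2)+[x0,y0]
    P=ray(c,k,.032)[:,:2]; return cv2.minAreaRect((P*1000).astype(np.float32)),k
E
python3 - <<'E'
from h import *; from station import r
c=r.capture("wrist"); print("cam",-np.asarray(c["R"]).T@c["t"])
print(packpose(c,(300,60,420,180))[0])
f=lambda a,oy:(np.array(a,float)+.5)/3-.5+[250,30+oy/3]
P=ray(c,f([(303,143),(473,212),(395,402),(230,338)],0),.032); print("pack",P.round(4).tolist())
print([np.linalg.norm(P[i]-P[(i+1)%4]).round(4) for i in range(4)])
H=ray(c,f([(113,136),(388,184),(340,382)],440),.043); print("hood",H.round(4).tolist(),np.linalg.norm(H[1]-H[0]),np.linalg.norm(H[2]-H[1]))
T=ray(c,f([(323,30),(552,130)],0),.05); print("plate",T.round(4).tolist(),np.linalg.norm(T[1]-T[0]))
G=ray(c,f([(108,38),(412,95)],440),.016); print("guides",G.round(4).tolist(),np.linalg.norm(G[1]-G[0]))
m=(H[0]+H[1])/2; u=H[1]-H[0]; print("mouth",m, "yaw", np.degrees(np.arctan2(u[1],u[0]))-90)
u=H[2]-H[1];print("yaw by side",np.degrees(np.arctan2(u[1],u[0])))
c=r.capture("scene"); H=ray(c,(np.array([(303,162),(430,228),(518,182),(385,110)])+.5)/4-.5+[230,150],.043); print(H.round(4).tolist())
E
```

```text
cam [ 0.62534771 -0.07429341  0.38347157]
((573.0692749023438, -63.60564041137695), (75.46923828125, 69.65874481201172), 68.92899322509766)
pack [[0.5911, -0.1098, 0.032], [0.5283, -0.0863, 0.032], [0.553, -0.0164, 0.032], [0.6168, -0.0408, 0.032]]
[np.float64(0.067), np.float64(0.0741), np.float64(0.0683), np.float64(0.0737)]
hood [[0.6626, 0.0507, 0.043], [0.5532, 0.0712, 0.043], [0.5689, 0.1624, 0.043]] 0.11131707874088233 0.09247961332259713
plate [[0.5872, -0.1428, 0.05], [0.5086, -0.1121, 0.05]] 0.08439723456746766
guides [[0.6664, 0.0177, 0.016], [0.5395, 0.0425, 0.016]] 0.12928182182645362
mouth [0.60791408 0.06099063 0.043     ] yaw 79.38010354393424
yaw by side 80.20978596825387
[[0.5563, 0.0736, 0.043], [0.6638, 0.0477, 0.043], [0.6893, 0.1233, 0.043], [0.5718, 0.1591, 0.043]]
```

Pack measures 75.5 x 69.7 mm (true 76 x 70), plate 84.4 mm (84), hood 111 x 92.5 mm (114 x 92), so the sizes agree. The sled origin is about (566.6, -80.4) mm at yaw 68.9°. The dock mouth is about (608, 61) mm at yaw about 79.8°. I'll move behind the tail with the fingers part closed.

servo_tool(slide=[[-0.3,-0.55,-0.3],[-0.3,-0.55,-0.3],[-0.3,-0.55,-0.3],[-0.3,-0.55,-0.3],[-0.3,-0.55,-0.3],[0,0,0],[0,0,0]], twist=[[0,0,-0.7],[0,0,-0.7],[0,0,-0.7],[0,0,-0.7],[0,0,-0.7],[0,0,0],[0,0,0]], gripper=[0.4,0.4,0.4,0.4,0.4,0.4,0.4])

```text
time_s: 1.12
tcp_pos: [0.5356, -0.165, 0.1329]
ee_rot: [[-0.358, -0.934, 0.001], [-0.934, 0.358, -0.0], [-0.0, -0.001, -1.0]]
wrist_force: [0.8, 0.3, 0.7]
gripper_width: 0.596
```

Run:
```python
from h import *; from station import r
for n in ("wrist","scene","side"):
    c=r.capture(n); cv2.imwrite(f"pics/{n}1.png",c["image"])
s=r.sense(); print(s["time_s"],s["tcp_pos"],s["ee_rot"].round(3).tolist(),s["gripper_width"],s["wrist_force"])
```

```text
1.275 [ 0.53594216 -0.16428553  0.13318015] [[-0.357, -0.934, 0.002], [-0.934, 0.357, -0.0], [-0.0, -0.001, -1.0]] 0.6018954728878423 [ 0.65885323 -0.10027749  0.08241898]
```

View pics/wrist1.png

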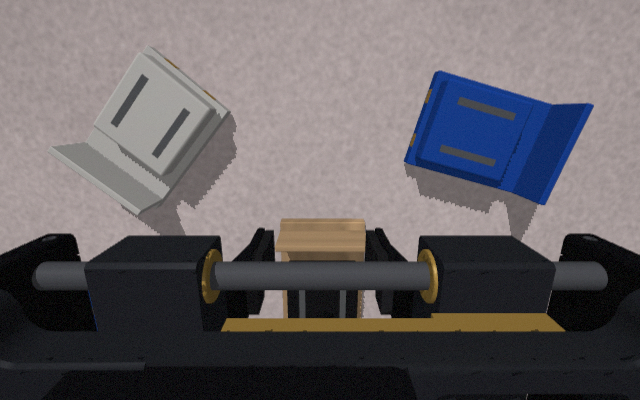

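View pics/scene1.png

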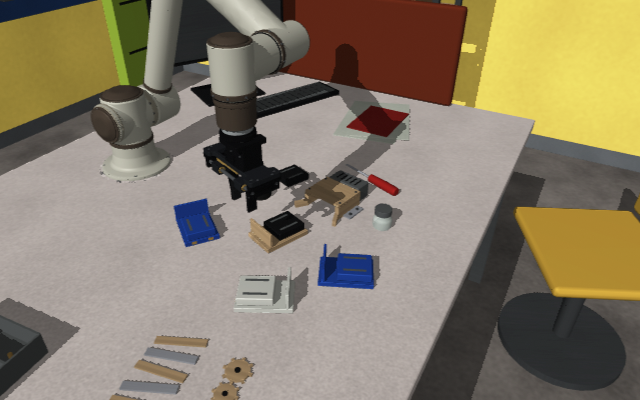

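The wrist view now shows the sled plate centred between the fingers at (322,235). The white sled (150,120) and blue sled (495,135) are both well clear. Descending.

servo_tool(slide=[[0,0,-0.5],[0,0,-0.5],[0,0,-0.5],[0,0,-0.4],[0,0,-0.2],[0,0,0],[0,0,0]], twist=[[0,0,0],[0,0,0],[0,0,0],[0,0,0],[0,0,0],[0,0,0],[0,0,0]], gripper=[0.4,0.4,0.4,0.4,0.4,0.4,0.4])

```text
time_s: 2.15
tcp_pos: [0.536, -0.1649, 0.0076]
ee_rot: [[-0.358, -0.934, 0.002], [-0.934, 0.358, -0.0], [-0.001, -0.002, -1.0]]
wrist_force: [0.2, 0.4, 0.1]
gripper_width: 0.602
```

Run:
```python
from h import *; from station import r
for n,b in (("wrist",(200,150,440,330)),("scene",(190,110,420,270)),("side",(200,60,440,240))):
    c=r.capture(n); i=c["image"][b[1]:b[3],b[0]:b[2]]; cv2.imwrite(f"pics/{n}2.png",cv2.resize(i,None,fx=3,fy=3,interpolation=cv2.INTER_CUBIC))
s=r.sense(); print(s["time_s"],s["tcp_pos"],s["ee_rot"].round(3).tolist(),s["gripper_width"],s["wrist_force"])
```

```text
2.3 [ 0.5356596  -0.16497639  0.00753069] [[-0.358, -0.934, 0.002], [-0.934, 0.358, -0.0], [-0.001, -0.002, -1.0]] 0.600605120717547 [-0.40047961  0.22022303 -0.20319689]
```

View pics/wrist2.png

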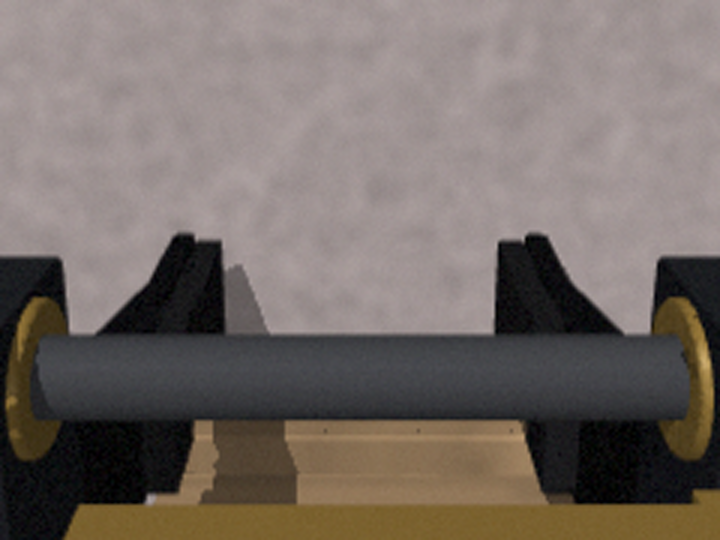

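View pics/scene2.png

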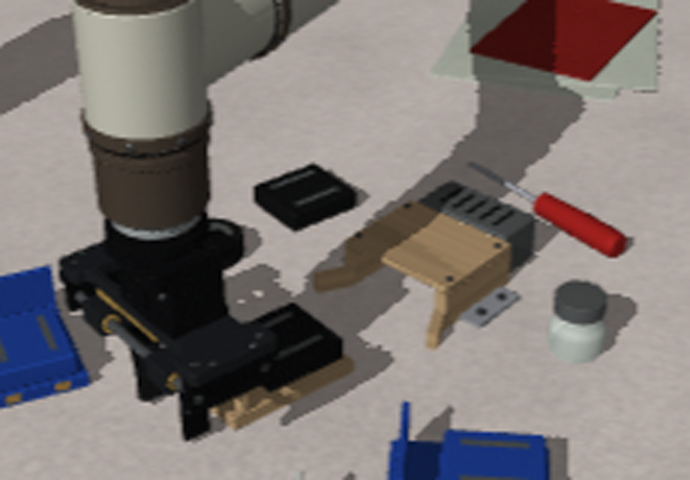

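View pics/side2.png

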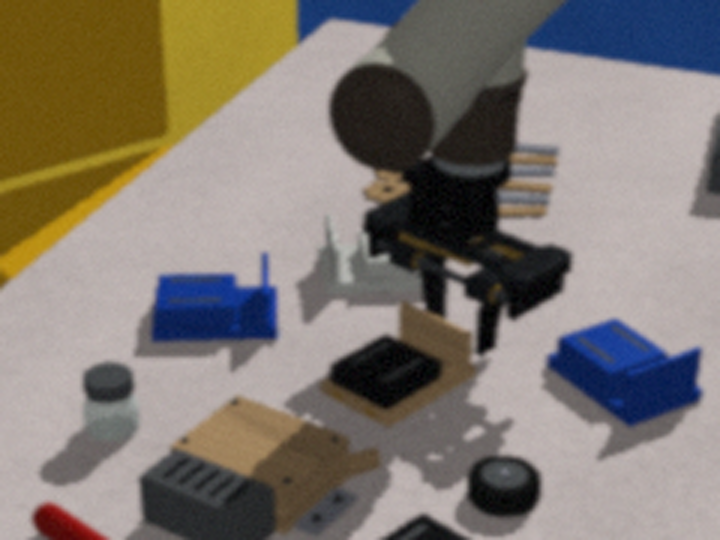

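servo_tool(slide=[[0.03,0.1,-0.015],[0.03,0.1,-0.015],[0.03,0.1,-0.015],[0,0,0]], twist=[[0,0,0],[0,0,0],[0,0,0],[0,0,0]], gripper=[0.4,0.4,0.4,0.4])

```text
time_s: 2.8
tcp_pos: [0.5405, -0.1464, 0.0037]
ee_rot: [[-0.357, -0.934, -0.0], [-0.934, 0.357, -0.0], [0.0, 0.0, -1.0]]
wrist_force: [-1.2, 0.3, 0.0]
gripper_width: 0.596
```

```bash
cat >> h.py <<'E'
D0=np.array([608.,61.]); DY=79.8
def sled_from_rect(rc):
    # centre of pack top, long side direction nearest dock yaw -> sled origin + yaw
    (cx,cy),(w,h),a=rc; B=cv2.boxPoints(rc); e=B[1]-B[0]; f=B[2]-B[1]; l=e if np.hypot(*e)>np.hypot(*f) else f
    y=np.degrees(np.arctan2(l[1],l[0]))%180; u=np.array([np.cos(np.radians(y)),np.sin(np.radians(y))])
    return np.array([cx,cy])-18*u,y
def todock(p,y):
    t=np.radians(DY); d=p-D0; return np.array([d@[np.cos(t),np.sin(t)],d@[-np.sin(t),np.cos(t)],y-DY])
def tool(s):
    t=s["ee_rot"]; u=-t[:2,0]; return s["tcp_pos"][:2]*1000,np.degrees(np.arctan2(u[1],u[0]))
E
python3 - <<'E'
from h import *; from station import r
s=r.sense(); p,y=tool(s); print(s["time_s"],p,y,s["tcp_pos"][2],s["wrist_force"], "dock",todock(p,y))
c=r.capture("side"); b=(290,150,360,215)
rc,k=packpose(c,b); print(rc, todock(*sled_from_rect(rc)))
i=c["image"].copy(); 
for q in k: i[q[1],q[0]]=(0,0,255)
cv2.imwrite("pics/s3.png",cv2.resize(i[100:260,220:440],None,fx=3,fy=3,interpolation=cv2.INTER_NEAREST))
E
```

```text
2.8 [ 540.52524753 -146.3812474 ] 69.0555704017242 0.0037472545867231616 [-1.20022402  0.28631098  0.00974802] dock [-216.05246189   29.68430069  -10.7444296 ]
((563.4624633789062, -44.93436813354492), (93.71669006347656, 81.54710388183594), 69.02478790283203) [-129.8296878    28.43949648  -10.77519989]
```

View pics/s3.png

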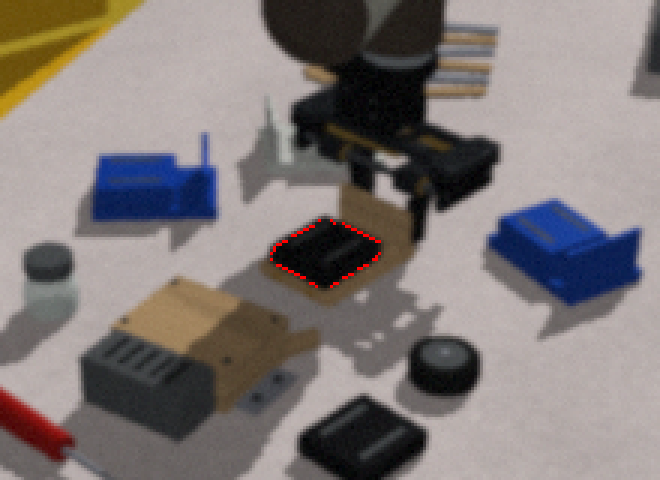

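```bash
cat > plan.py <<'E'
from h import *; from station import r
import sys
d=69.5
def plan(wps):  # dock-frame sled poses -> tool deltas in units
    s=r.sense(); p,y=tool(s); t=np.radians(DY); M=np.array([[np.cos(t),-np.sin(t)],[np.sin(t),np.cos(t)]])
    for w in wps:
        a=np.radians(w[2]+DY); q=D0+M@np.array(w[:2])-d*np.array([np.cos(a),np.sin(a)])
        print(np.round(w,1),((q-p)/60).round(3),round((w[2]+DY-y)/6,3)); p,y=q,w[2]+DY
E
python3 - <<'E'
from plan import *
W=[(-146.5,15.7,-10.9)]
for i in range(6): W.append((W[-1][0]+8,W[-1][1]-8*np.tan(np.radians(15)),-10.9))
h=-10.9
for i in range(5):
    h+=2.18; W.append((W[-1][0]+8,W[-1][1]+8*np.tan(np.radians(h-1)),h))
plan(W)
E
```

```text
[-146.5   15.7  -10.9] [0.019 0.023] -0.022
[-138.5   13.6  -10.9] [0.059 0.125] 0.0
[-130.5   11.4  -10.9] [0.059 0.125] 0.0
[-122.5    9.3  -10.9] [0.059 0.125] 0.0
[-114.5    7.1  -10.9] [0.059 0.125] 0.0
[-106.5    5.   -10.9] [0.059 0.125] 0.0
[-98.5   2.8 -10.9] [0.059 0.125] 0.0
[-90.5   1.5  -8.7] [0.087 0.112] 0.363
[-82.5   0.4  -6.5] [0.083 0.115] 0.363
[-74.5  -0.3  -4.4] [0.078 0.117] 0.363
[-66.5  -0.8  -2.2] [0.074 0.12 ] 0.363
[-58.5  -0.9  -0. ] [0.069 0.122] 0.363
```

servo_tool(slide=[[0.02,0.025,0],[0.03,0.062,0],[0.03,0.062,0],[0.03,0.062,0],[0.03,0.062,0],[0.03,0.062,0],[0.03,0.062,0],[0.03,0.062,0],[0.03,0.062,0],[0.03,0.062,0],[0.03,0.062,0],[0,0,0]], twist=[[0,0,0],[0,0,0],[0,0,0],[0,0,0],[0,0,0],[0,0,0],[0,0,0],[0,0,0],[0,0,0],[0,0,0],[0,0,0],[0,0,0]], gripper=[0.4,0.4,0.4,0.4,0.4,0.4,0.4,0.4,0.4,0.4,0.4,0.4])

```text
time_s: 4.35
tcp_pos: [0.5602, -0.1078, 0.004]
ee_rot: [[-0.358, -0.934, 0.001], [-0.934, 0.358, 0.0], [-0.001, -0.001, -1.0]]
wrist_force: [-0.4, -0.2, -1.2]
gripper_width: 0.596
```

```bash
cat > look.py <<'E'
from plan import *
import sys
n=sys.argv[1]; s=r.sense(); p,y=tool(s); print(s["time_s"],"tool dock",todock(p,y).round(1),"z",s["tcp_pos"][2],"F",s["wrist_force"].round(1))
a=np.radians(y); sl=todock(p+d*np.array([np.cos(a),np.sin(a)]),y); print("sled if seated",sl.round(1))
c=r.capture("side"); i=c["image"]
t=np.radians(DY); M=np.array([[np.cos(t),-np.sin(t)],[np.sin(t),np.cos(t)]])
ce=D0+M@(sl[:2]+[15,0]); q=proj(c,np.r_[ce/1000,.025])[0].astype(int)
rc,k=packpose(c,(q[0]-40,q[1]-32,q[0]+40,q[1]+32)); print(rc[1:],"meas (bias-corr)",(todock(*sled_from_rect(rc))-[16.7,12.7,0]).round(1))
cv2.imwrite(f"pics/{n}.png",cv2.resize(i[110:260,230:400],None,fx=4,fy=4,interpolation=cv2.INTER_CUBIC))
cs=r.capture("scene"); cv2.imwrite(f"pics/{n}b.png",cv2.resize(cs["image"][140:260,230:410],None,fx=4,fy=4,interpolation=cv2.INTER_CUBIC))
E
python3 look.py p4
```

```text
4.35 tool dock [-174.6   17.1  -10.8] z 0.004048291234994512 F [-0.4 -0.2 -1.2]
sled if seated [-106.4    4.2  -10.8]
((91.48432922363281, 82.10614013671875), 69.13162231445312) meas (bias-corr) [-105.7    3.9  -10.7]
```

View pics/p4.png

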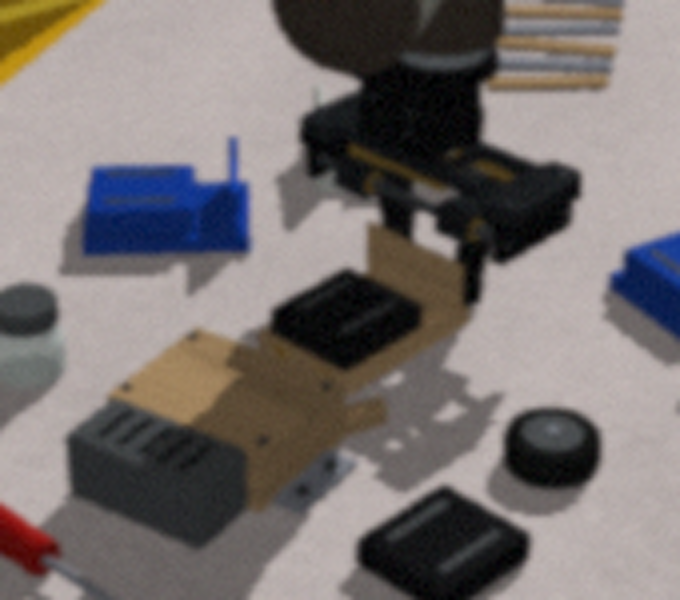

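The side view shows the sled seated on both fingers, moving as planned with its yaw held and its lead just short of the guides. Next comes the turn into line.

Run:
```python
from plan import *
W=[(-106.4,4.2,-10.8)]; h=-10.8
for i in range(12):
    h=-10.8+10.8*(i+1)/12; W.append((W[-1][0]+4,W[-1][1]+4*np.tan(np.radians(h-1)),h))
plan(W[::3])
```

```text
[-106.4    4.2  -10.8] [0.001 0.003] -0.002
[-94.4   2.1  -8.1] [0.122 0.172] 0.45
[-82.4   0.5  -5.4] [0.113 0.176] 0.45
[-70.4  -0.4  -2.7] [0.104 0.181] 0.45
[-58.4  -0.8   0. ] [0.095 0.185] 0.45
```

servo_tool(slide=[[0.041,0.057,0],[0.041,0.057,0],[0.04,0.058,0],[0.038,0.058,0],[0.038,0.059,0],[0.037,0.059,0],[0,0,0]], twist=[[0,0,0.15],[0,0,0.15],[0,0,0.15],[0,0,0.15],[0,0,0.15],[0,0,0.15],[0,0,0]], gripper=[0.4,0.4,0.4,0.4,0.4,0.4,0.4])

```text
time_s: 5.32
tcp_pos: [0.5741, -0.0869, 0.0038]
ee_rot: [[-0.268, -0.963, 0.001], [-0.963, 0.268, 0.0], [-0.0, -0.001, -1.0]]
wrist_force: [0.2, -0.8, 0.3]
gripper_width: 0.598
```

```bash
python3 look.py p5
```

```text
5.325 tool dock [-151.5    7.1   -5.4] z 0.0038156627775644235 F [ 0.2 -0.8  0.3]
sled if seated [-82.4   0.6  -5.4]
((87.08521270751953, 81.59361267089844), 74.50733184814453) meas (bias-corr) [-86.2  -0.1  -5.3]
```

View pics/p5b.png

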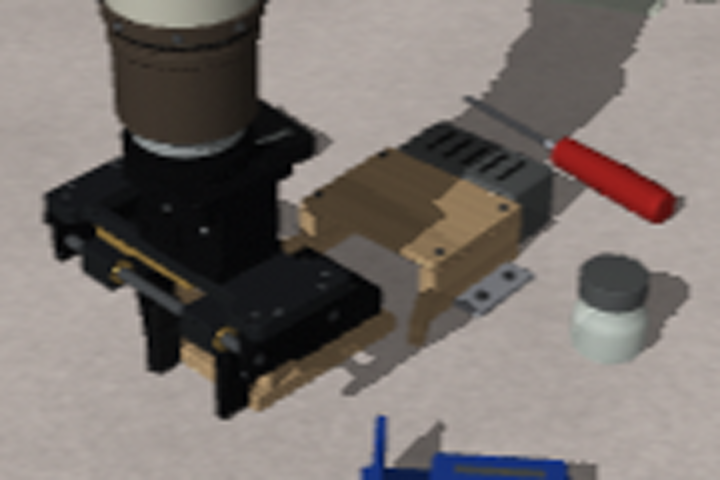

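View pics/p5.png

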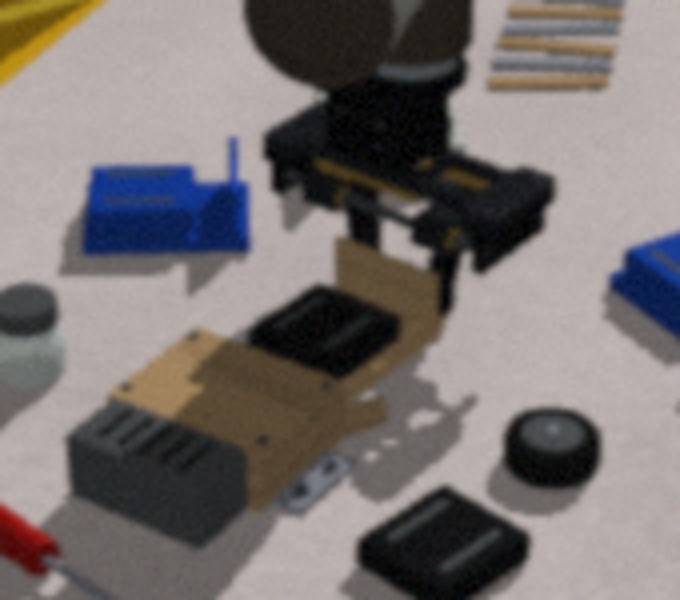

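Both views show the sled entering between the guide boards with the yaw error halved, and the yaw reading matches the tool. Continuing.

servo_tool(slide=[[0.035,0.06,0],[0.035,0.06,0],[0.035,0.061,0],[0.033,0.061,0],[0.032,0.062,0],[0.031,0.062,0],[0,0,0]], twist=[[0,0,0.15],[0,0,0.15],[0,0,0.15],[0,0,0.15],[0,0,0.15],[0,0,0.15],[0,0,0]], gripper=[0.4,0.4,0.4,0.4,0.4,0.4,0.4])

```text
time_s: 6.3
tcp_pos: [0.5862, -0.0649, 0.004]
ee_rot: [[-0.176, -0.984, 0.001], [-0.984, 0.176, 0.0], [-0.0, -0.001, -1.0]]
wrist_force: [0.2, -0.0, 0.0]
gripper_width: 0.601
```

```bash
python3 look.py p6
```

```text
6.3 tool dock [-127.8   -0.8    0. ] z 0.00398069491773349 F [ 0.2 -0.   0. ]
sled if seated [-58.3  -0.8   0. ]
((62.88003921508789, 77.12591552734375), 82.75977325439453) meas (bias-corr) [-56.7 -19.4  93. ]
```

View pics/p6b.png

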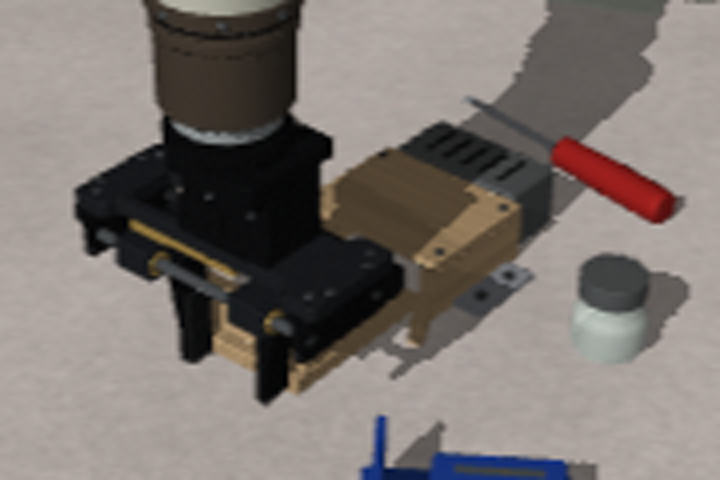

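View pics/p6.png

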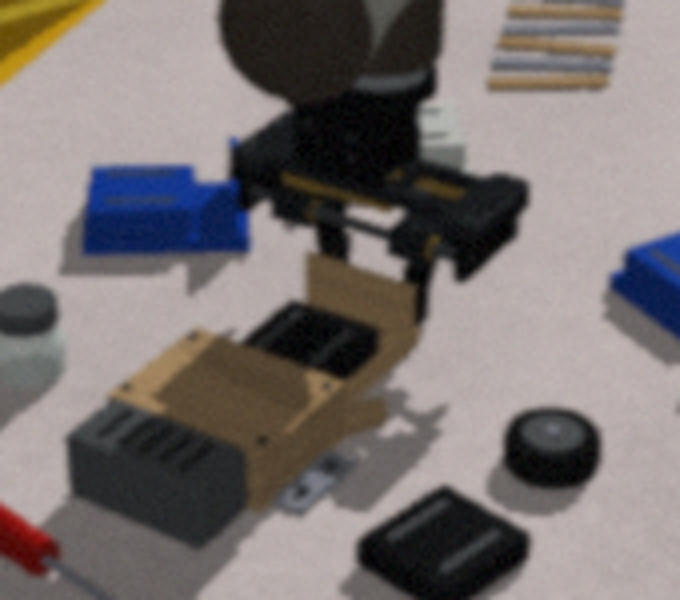

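The lead is at the mouth and the sled is in line. The pack is now partly under the hood, so I'm discarding that rectangle reading. Pushing straight in, watching force.

servo_tool(slide=[[0.011,0.066,0],[0.01,0.066,0],[0.01,0.066,0],[0.01,0.066,0],[0.011,0.066,0],[0.011,0.066,0],[0,0,0]], twist=[[0,0,0],[0,0,0],[0,0,0],[0,0,0],[0,0,0],[0,0,0],[0,0,0]], gripper=[0.4,0.4,0.4,0.4,0.4,0.4,0.4])

```text
time_s: 7.28
tcp_pos: [0.5897, -0.0411, 0.0038]
ee_rot: [[-0.177, -0.984, 0.001], [-0.984, 0.177, 0.0], [-0.001, -0.0, -1.0]]
wrist_force: [0.0, -0.1, 0.4]
gripper_width: 0.6
```

```bash
python3 look.py p7
```

```text
7.275 tool dock [-1.037e+02 -1.000e-01  0.000e+00] z 0.0038313624198956474 F [ 0.  -0.1  0.4]
sled if seated [-34.2  -0.1   0. ]
((73.37953186035156, 63.924381256103516), 22.504554748535156) meas (bias-corr) [ 75.8   9.9 -57.3]
```

View pics/p7.png

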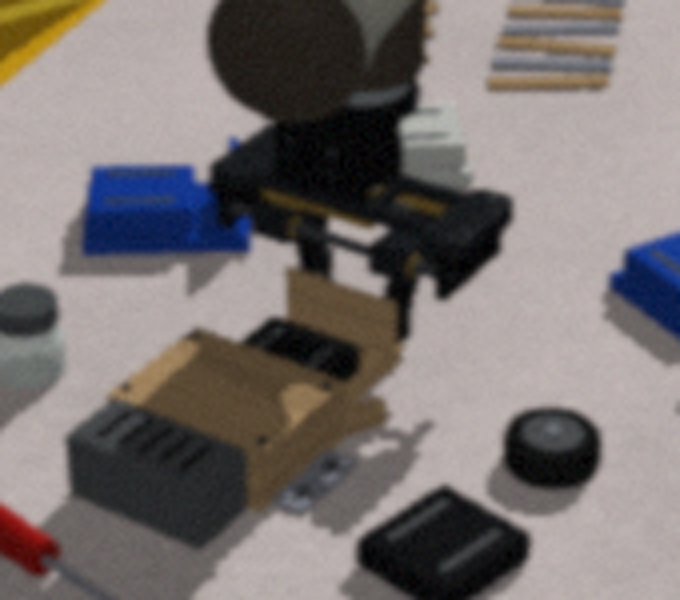

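It is sliding in freely with about 25 mm under the hood. About 54 mm remain; pushing 40 mm now.

servo_tool(slide=[[0.012,0.066,0],[0.012,0.066,0],[0.012,0.066,0],[0.012,0.066,0],[0.012,0.066,0],[0.012,0.066,0],[0.012,0.066,0],[0.012,0.066,0],[0.012,0.066,0],[0.012,0.066,0]], twist=[[0,0,0],[0,0,0],[0,0,0],[0,0,0],[0,0,0],[0,0,0],[0,0,0],[0,0,0],[0,0,0],[0,0,0]], gripper=[0.4,0.4,0.4,0.4,0.4,0.4,0.4,0.4,0.4,0.4])

```text
time_s: 8.62
tcp_pos: [0.5968, -0.0018, 0.0038]
ee_rot: [[-0.177, -0.984, -0.0], [-0.984, 0.177, -0.0], [0.0, 0.0, -1.0]]
wrist_force: [0.1, -0.5, -1.0]
gripper_width: 0.598
```

```bash
python3 look.py p8
```

```text
8.625 tool dock [-63.8  -0.1   0. ] z 0.0038293689074545417 F [ 0.1 -0.5 -1. ]
sled if seated [ 5.7 -0.1  0. ]
((92.56900024414062, 98.61132049560547), 22.49294662475586) meas (bias-corr) [ 82.6 -17.4  32.7]
```

View pics/p8.png

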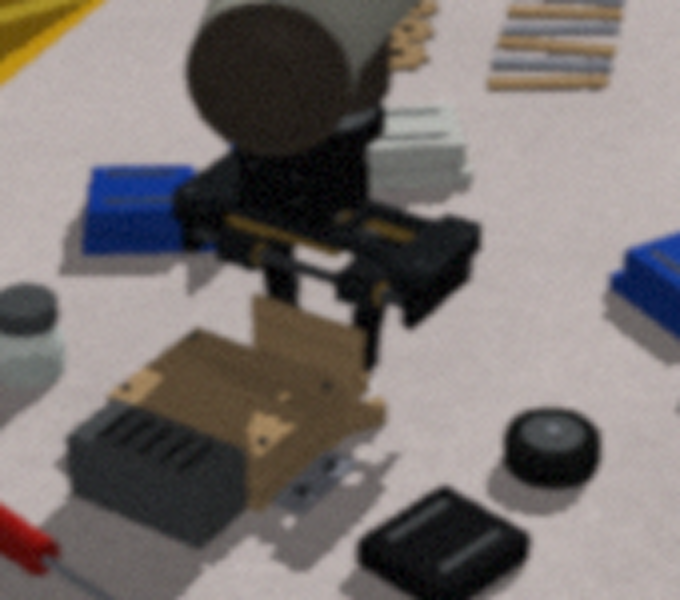

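servo_tool(slide=[[0.006,0.033,0],[0.006,0.033,0],[0.006,0.033,0],[0.006,0.033,0],[0.006,0.033,0],[0.006,0.033,0]], twist=[[0,0,0],[0,0,0],[0,0,0],[0,0,0],[0,0,0],[0,0,0]], gripper=[0.4,0.4,0.4,0.4,0.4,0.4])

```text
time_s: 9.48
tcp_pos: [0.599, 0.0098, 0.004]
ee_rot: [[-0.177, -0.984, 0.0], [-0.984, 0.177, -0.0], [0.0, -0.0, -1.0]]
wrist_force: [-1.4, -3.0, 1.3]
gripper_width: 0.598
```

servo_tool(slide=[[0.003,0.016,0],[0,0,0]], twist=[[0,0,0],[0,0,0]], gripper=[0.4,0.4])

```text
time_s: 9.72
tcp_pos: [0.5991, 0.0109, 0.0039]
ee_rot: [[-0.177, -0.984, 0.0], [-0.984, 0.177, 0.0], [-0.0, -0.0, -1.0]]
wrist_force: [-0.5, -2.3, 1.1]
gripper_width: 0.599
```

servo_tool(slide=[[0.003,0.016,0],[0,0,0]], twist=[[0,0,0],[0,0,0]], gripper=[0.4,0.4])

```text
time_s: 9.98
tcp_pos: [0.599, 0.0112, 0.0039]
ee_rot: [[-0.177, -0.984, -0.001], [-0.984, 0.177, -0.001], [0.001, 0.001, -1.0]]
wrist_force: [-0.5, -4.6, 3.2]
gripper_width: 0.604
```

servo_tool(slide=[[0.003,0.016,0],[0,0,0]], twist=[[0,0,0],[0,0,0]], gripper=[0.4,0.4])

```text
time_s: 10.22
tcp_pos: [0.5988, 0.0114, 0.0039]
ee_rot: [[-0.178, -0.984, -0.002], [-0.984, 0.178, -0.001], [0.002, 0.001, -1.0]]
wrist_force: [-0.9, -7.8, 3.2]
gripper_width: 0.597
```

servo_tool(slide=[[0.003,0.016,0],[0,0,0]], twist=[[0,0,0],[0,0,0]], gripper=[0.4,0.4])

```text
time_s: 10.48
tcp_pos: [0.5986, 0.0116, 0.0039]
ee_rot: [[-0.178, -0.984, -0.003], [-0.984, 0.178, -0.002], [0.003, 0.002, -1.0]]
wrist_force: [-0.8, -9.7, 4.0]
gripper_width: 0.599
```

```bash
python3 look.py p9
```

```text
10.475 tool dock [-50.3   0.5  -0.1] z 0.0038955007887918926 F [-0.8 -9.7  4. ]
sled if seated [19.2  0.4 -0.1]
((87.76074981689453, 115.89176177978516), 80.01284790039062) meas (bias-corr) [109.6 -19.4  90.2]
```

View pics/p9.png

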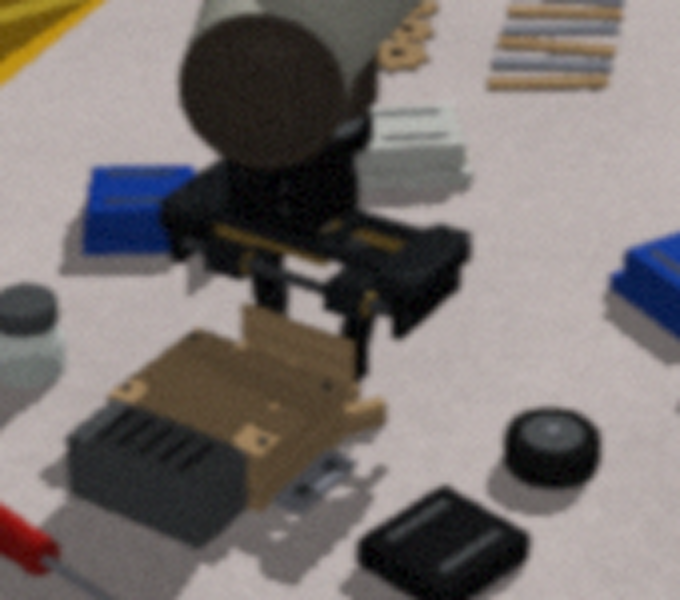

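View pics/p9b.png

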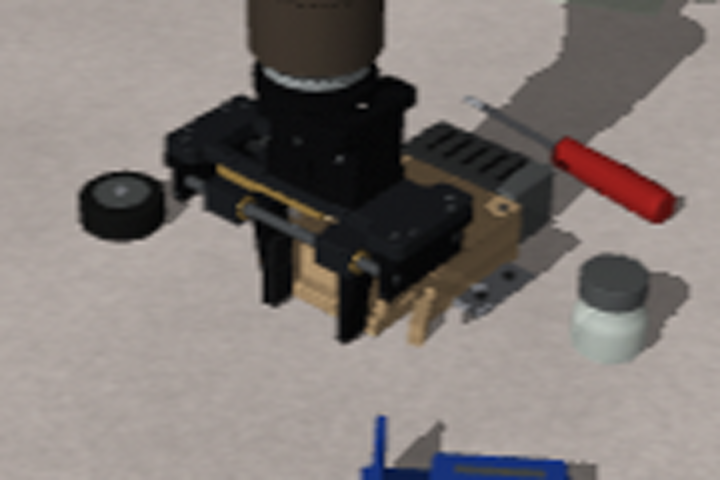

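The force reached 10 N with hardly any more travel, at an estimated sled x of 19.2 (home is 20). I'll back off straight, lift away and check by camera.

servo_tool(slide=[[-0.012,-0.066,0],[-0.024,-0.132,0],[-0.05,-0.3,0],[-0.05,-0.3,0],[0,0,0.5],[0,0,0.7],[0,0,0.8],[0,-0.5,0.8],[0,-0.5,0.5],[0,0,0],[0,0,0]], twist=[[0,0,0],[0,0,0],[0,0,0],[0,0,0],[0,0,0],[0,0,0],[0,0,0],[0,0,0],[0,0,0],[0,0,0],[0,0,0]], gripper=[0.4,0.4,0.4,0.4,0.4,0.4,0.4,0.4,0.4,0.4,0.4])

```text
time_s: 11.95
tcp_pos: [0.5905, -0.0947, 0.2009]
ee_rot: [[-0.178, -0.984, -0.002], [-0.984, 0.178, 0.001], [-0.0, 0.002, -1.0]]
wrist_force: [-0.3, -0.3, -0.9]
gripper_width: 0.6
```

Run:
```python
from h import *; from station import r
c=r.capture("wrist"); cv2.imwrite("pics/w10.png",c["image"])
c=r.capture("scene"); cv2.imwrite("pics/s10.png",cv2.resize(c["image"][150:250,260:410],None,fx=5,fy=5,interpolation=cv2.INTER_CUBIC))
c=r.capture("side"); cv2.imwrite("pics/d10.png",cv2.resize(c["image"][160:255,235:385],None,fx=5,fy=5,interpolation=cv2.INTER_CUBIC))
print(r.sense()["tcp_pos"])
```

```text
[ 0.59070456 -0.09389852  0.20035946]
```

View pics/w10.png

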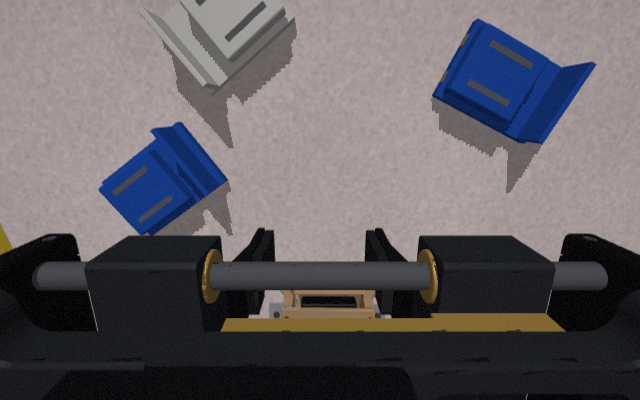

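View pics/s10.png

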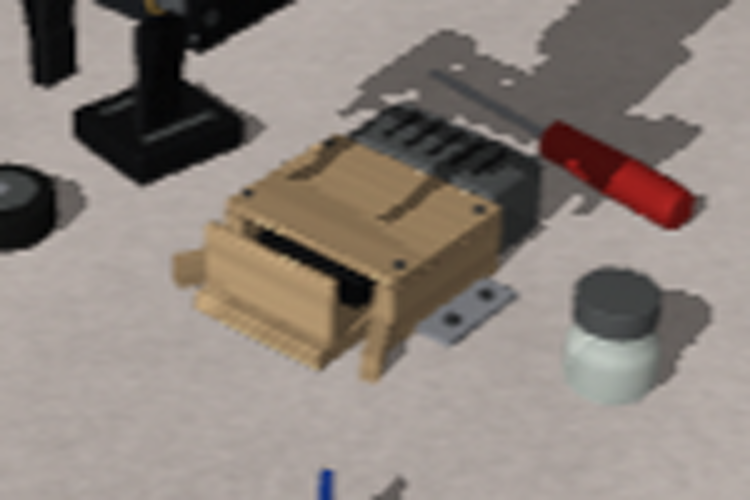

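View pics/d10.png

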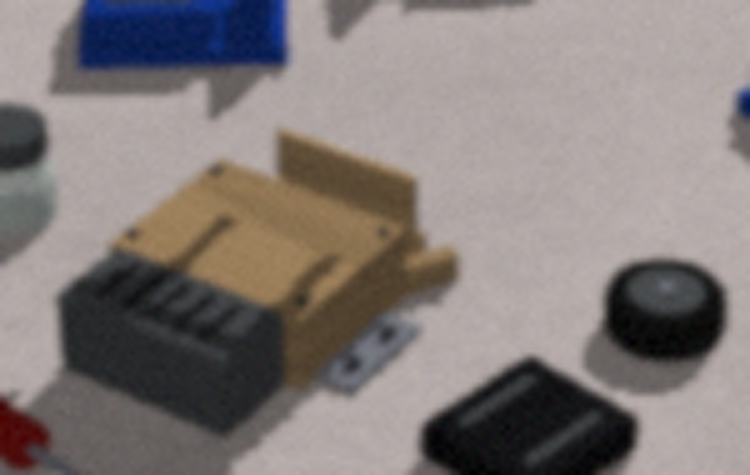

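The sled looks flat and in. The scene crop shows the plate parallel to the mouth. For a clean top view I'll move the wrist camera over the mouth.

servo_tool(slide=[[0.08,0.5,0.1],[0.08,0.5,0.1],[0.08,0.5,0.1],[0.08,0.5,0],[0.08,0.5,0],[0.08,0.5,0],[0,0,0],[0,0,0]], twist=[[0,0,0],[0,0,0],[0,0,0],[0,0,0],[0,0,0],[0,0,0],[0,0,0],[0,0,0]], gripper=[0.4,0.4,0.4,0.4,0.4,0.4,0.4,0.4])

```text
time_s: 13.1
tcp_pos: [0.6198, 0.0858, 0.219]
ee_rot: [[-0.176, -0.984, -0.002], [-0.984, 0.176, -0.001], [0.001, 0.002, -1.0]]
wrist_force: [0.4, 0.0, -0.1]
gripper_width: 0.604
```

Run:
```python
from h import *; from station import r
import pickle
c=r.capture("wrist"); pickle.dump(c,open("w11.pkl","wb")); cv2.imwrite("pics/w11.png",c["image"])
cv2.imwrite("pics/w11c.png",cv2.resize(c["image"][110:240,240:400],None,fx=5,fy=5,interpolation=cv2.INTER_CUBIC)[:600])
```

```text
(no output)
```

View pics/w11.png

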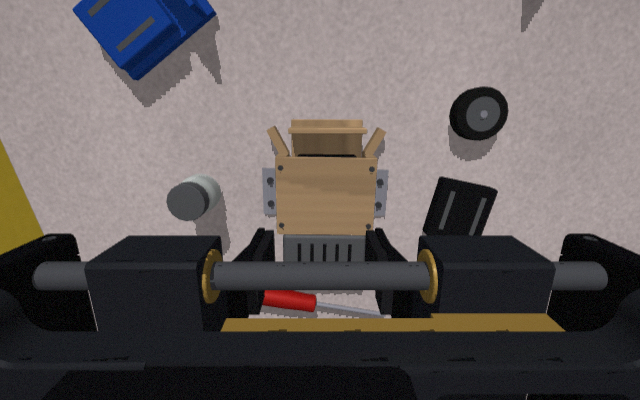

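View pics/w11c.png

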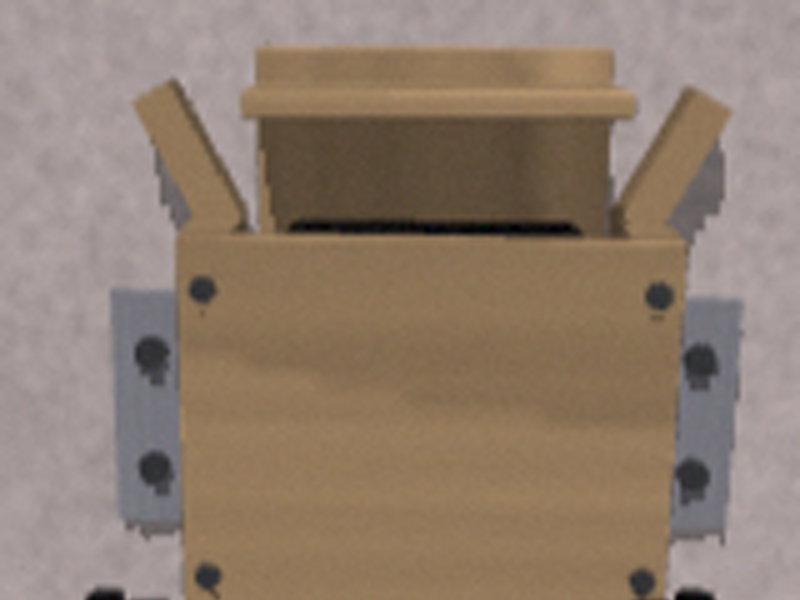

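A clear top view: hood front edge at crop row ~236, plate top row ~88, tail edge row ~47. The jar, wheel and spare pack are all in place. Measuring.

Run:
```python
from h import *; import pickle
c=pickle.load(open("w11.pkl","rb")); f=lambda a:(np.array(a,float)+.5)/5-.5+[240,110]
H=ray(c,f([(178,234),(687,237)]),.043)[:,:2]*1000
T=ray(c,f([(257,47),(612,47)]),.012)[:,:2]*1000
P=ray(c,f([(243,88),(637,88)]),.050)[:,:2]*1000
m=H.mean(0); v=H[0]-H[1]; L=np.hypot(*v); v/=L; n=v; u=np.array([-v[1],v[0]]); u*=np.sign(u[1]) 
print("hood w",L,"yaw",np.degrees(np.arctan2(u[1],u[0])),m)
for nm,Q in(("tail",T),("plate",P)):
    q=Q.mean(0)-m; w=Q[0]-Q[1]; print(nm,"w",np.hypot(*w),"x",q@u,"y",q@-n,"yaw rel",np.degrees(np.arctan2(w@u,w@n)),"ends x",(Q-m)@u)
```

```text
hood w 112.49632938751046 yaw 79.47549757310763 [607.99583817  60.94945377]
tail w 82.89656756225622 x -39.69652742759467 y 0.6729801512905964 yaw rel 0.3503479950151553 ends x [-39.44308411 -39.94997075]
plate w 83.10799332311706 x -32.129547327975374 y 1.0130630707033217 yaw rel 0.3477212137186242 ends x [-31.87736265 -32.381732  ]
```

The tail is at x -39.7 (target -40), the plate at -32.1 (target -32), the offset is under 1 mm and the yaw 0.35°. Both heights fit a flat sled, so it is home. The arm is clear; handing in.

Run:
```python
from station import r
print(r.finish_job())
```

```text
the job is handed in; nothing more can be done
None
```

The sled is home against the back of the dock, and I handed the job in at about 13 s with the arm clear of everything. I pushed it flat on the bench with two part-closed fingertips, about 4 mm above the bench on the tail face, and turned it into line before the mouth.

- **At the stop:** forward movement stopped and the push force rose to about 10 N. The force on the tool also showed about 4 N upward there. I saw no lifting, and afterwards the sled measured as lying flat.
- **Final position, from the wrist camera above the mouth:** the tail face was 39.7 mm outside the mouth (target 40) and the plate's rear face 32.1 mm (should be 32). The sideways offset was 1 mm or less and the yaw was 0.35° off, which is about what I can measure.
- **Other objects:** the spare pack, jar, screwdriver, wheel and look-alikes looked untouched in the last pictures. I didn't measure their positions.
- **Readings that disagreed:**
    - The side camera's reading of the pack's position stopped being usable once the pack went under the hood, so I didn't use it from there.
    - The tool position alone put the sled origin at 19.2 mm when pressed home, against a target of 20. That is within my error in locating the dock, and the camera check settled it.

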